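# Refit the handwheel on the mist-line valve box

## Robot

A 6-joint arm with a two-finger parallel gripper is mounted at the origin on the work surface. World frame = base frame: x ahead of the robot, y to its left, z up, the work surface at z = 0. Lengths are in mm, angles in rad, forces in N, time in s.
With the tool pointing down it reaches from about 150 to 775 mm from the base axis. Payload 6.1 kg.
Tool frame: the origin (TCP) lies on the centre line of the jaws, within the pads' length; the fingertips stand ahead of it and the grasp point (between the pads) lies 2 mm behind it (arm.tcp_to_tips is the y of the fingertips in the tool frame, in mm); y points along the fingers, z is the direction in which the jaws open and shut, and the axes are right-handed (so a half turn about y gives the same grasp; the last joint's range is limited). The gripper opens to 85 mm and grips with 20 to 120 N. Pads are 22 mm wide; open, the fingers measure 114 mm over their backs; the gripper's body (76 mm by 85 mm) begins 54 mm behind the grasp point. The pads swing forward as they close: fully open they stand 13 mm farther back than shut.
Start: joints at [-1.261, 0.126, -0.04, 1.405, 0, 1.571], TCP at [160.049, -499.993, 248.295] pointing down, gripper open.
Joint ranges: [-2.72, 2.72], [-0.95, 1.95], [-1.27, 1.35], [-1.78, 2.02], [-1.46, 1.47], [-3.14, 3.14]. Speed limits (rad/s): [2.39, 2.39, 3.01, 3.14, 3.14, 3.14].

## Interface

Orientations are given as a unit quaternion [x, y, z, w].
In Python, from workcell import arm gives the robot as it stands.
- The arm moves only by the tool jog_arm, never from a script. Its argument "steps" is a list of rows, each an object with "offset": the shift along the tool's x, y, z in m, a list of three; "rot": the turn, a rotation vector about the tool's x, y, z in degrees, a list of three; "gripper": the finger opening in m, from 0 to 0.0854. A call has 1 to 20 rows; each row is the pose to reach, as a shift and turn from the pose commanded when the call began, along the tool's axes at that moment; what a row does not reach only later rows make up. A row lasts 1/10 s, in which the tool goes at most 50 mm and 8.59 degrees, less where a joint would pass 70% of its speed; a pose out of reach is approached as far as the arm can. A call with a gripper value outside its range is refused whole. The fingers move at their own pace and stop on an object; "force" is the grip in N (left out, the last holds). Time passes only in rows, so rows that repeat a pose let the fingers close. It gives the time, the measured TCP pose, the force and the opening at its end, in the units of the state.
- arm.observe(): the state, without advancing time (a new reading comes with each control period).
- arm.camera(name): name is "side" or "top" or "wrist"; returns a dict with "frame" (420x560x3 uint8, blue, green, red), "K" (3x3 intrinsics, pixels), "R" (3x3) and "t" (3): a world point X has camera coordinates R X + t; the wrist camera has in their place "hand_eye" (4x4, takes a point from camera to tool coordinates, whose origin is the TCP and whose axes are the tool frame's). Camera axes: x right, y down, z forward; pixel columns grow to the right and rows downward; lengths in mm; the calibration is good to about 2 mm. The wrist camera is an equidistant fisheye: a pixel r from the principal point sees the ray r / f radians off the axis. A picture is of the moment at which its call begins: read the wrist's pose just before it. There is no depth.
- arm.sign_off(): hands the job in, once; it reports no verdict.
The state is a dict: "time": time; "joint_positions": joint angles; "qd": joint speeds; "effort": joint torques, N m; "position": TCP position; "ee_rot": TCP orientation; "contact_force": force on the tool from outside, world axes, zero at the start; "torque": the same for the moment, N m; "finger_gap": finger opening in mm.
Only numpy, scipy, OpenCV 4.12 (cv2) and the standard library are available. Lean on these libraries where they do the work, as an engineer would, in place of code of your own. Each camera call takes 0.05 s, during which the arm holds its last target.

## Task

Lower the green lid of the valve box until it is fully shut, so that the splined valve spindle comes up through its hole. Then put the red handwheel on the spindle the same way up as it lies: turn the wheel until its splines mesh, without turning the valve spindle itself, and push it fully home against the spring. Finish while still gripping the wheel and pressing it fully home, so that a colleague can fit the retaining clip, and leave the potted plant, the cell tray and the spanner where they are.

Things in the scene. Friction and masses are not known exactly. Their poses are not given: they have to be found in the camera images.
- valve_box: Fixed grey plastic box, 200 (x) by 180 (y) by 110 mm high, 5 mm walls, open top. Origin: centre of its underside; its front (-x) faces the robot, yaw within 0.3 rad. Two black pipe tails leave its far side (+x) at y +-55 mm, reaching 100 mm beyond the wall. The vertical valve spindle stands at local x = -30 mm, y = 0.
- lid (a joint): Angle of the green lid (200 by 180 by 6 mm), hinged on the box's far (+x) upper edge: 0 shut, grows opening upward. Starts at 0.8 to 1.25 rad, leaning over the box. Stiff hinge: it stays where left; 1 to 5 N near the front edge push it down. Shut, its top is 116.5 mm above the bench; a 42 mm hole 130 mm from the hinge line lets the spindle through.
- lid_hinge (a point): Middle of the lid's hinge line, at the lid's underside, 110.5 mm above the bench. Turns with the lid: x runs along the lid from its front edge to the hinge, z is the normal of its upper, outer face.
- lid_front (a point): Point on the lid's upper, outer face, on its centre line, 180 mm from the hinge line and 20 mm from the front edge: a place to push it down from above. Turns with the lid, axes as lid_hinge.
- spindle_top (a point): Tip of the vertical steel spindle, on its axis, 152.5 mm above the bench (36 mm above the shut lid). x, y turn with the spindle. Going down: 10 mm round pilot with clip groove for 8 mm; 4 mm cone to a 15 mm core; from 12 to 30 mm below the tip six straight keys, 4 mm wide, 22 mm across, at 0, 60, 120... degrees from x. It turns only stiffly (0.8 N m).
- spindle_key (a point): Outer upper end of the spindle key at 0 degrees, 11 mm from the axis, 12 mm below the tip; it moves round if the spindle is turned.
- spring_plate (a joint): Round steel plate (31 mm wide) on a spring round the spindle, under where the wheel's hub goes: 0 free (its top 20 mm below the spindle's tip), 0.008 m fully pressed down (28 mm below the tip). 5.5 N start it moving, 9.5 N bring it to its stop.
- wheel: Loose red handwheel, 0.10 to 0.19 kg, lying on its hub left or right of the box. Origin: centre of the hub's underside, z up the axis. Hub 36 mm across, 22 high. Rim: twelve-sided ring 58 mm across flats, 6 thick, 20 to 32 mm above the origin; its 15.5 mm flats face 0, 30, 60... degrees from x; held across two opposite flats it does not turn in the fingers. Spokes at 0, 120, 240.
- wheel_bore (a point): On the wheel's axis, 9 mm above its origin, same axes. The open bore has six teeth (lower 18 mm), 17 mm between opposite ones, and grooves 25 mm across at 0, 60... degrees from x. Meshes when wheel and spindle yaw agree within about 4 degrees modulo 60, and 1 mm sideways. Wheel origin below the spindle's tip: 12 mm stood on the keys unmeshed, 20 meshed on the free spring, 28 fully home.
- pot: Bystander: terracotta pot with a seedling, 82 mm across, 75 mm high without the plant, on the other side of the box from the wheel. Origin: centre of its underside.
- cell_tray: Bystander: black six-cell seedling tray, 110 (x) by 165 (y) by 50 mm, beyond and to the left of the box. Origin: centre of its underside.
- spanner: Bystander: steel spanner, 180 mm long, 38 mm wide, 8 mm thick, lying across, beyond and to the right of the box. Origin: its middle, underside.
Not all that is in view belongs to the job. Of the things like the wheel, leave any that is grey; of the rest the larger one is meant.

How it is judged (in metres and radians):
On the way, in this order (a step that is already met when the one before it is completed fails the run):
1. the lid is shut over the box (value of joint lid below 0.03 rad), for 0.2 s.
2. the wheel's splines have meshed and it has slid down onto the spring plate (z of wheel in the frame of spindle_top below -0.017 m and horizontal distance between wheel and spindle_top below 0.003 m and value of joint lid below 0.03 rad), for 0.1 s.
At the end, for the whole second after the job is handed in: Lid shut (under 0.03 rad); wheel upright (0.1 rad) on the spindle, axes within 3 mm, meshed and pressed home: underside at least 26 mm below the spindle's tip (within 2 mm of its stop), still held in the fingers, pressing on the valve with over 5 N, at rest (value of joint lid below 0.03 rad and z of wheel in the frame of spindle_top below -0.026 m and horizontal distance between wheel and spindle_top below 0.003 m and angle between wheel's own z axis and vertical below 0.1 rad and contact force between the fingers and wheel above 2 N and contact force between wheel and valve_box above 5 N and linear speed of wheel below 0.02 m/s); the arm keeps its last pose, push and grip.
It fails at once if the valve spindle is turned by more than about 30 degrees (distance of spindle_key from where it was at the start of the episode above 0.0057 m).
It fails at once if the pot is shifted or tipped (distance of pot from where it was at the start of the episode above 0.03 m or angle between pot's own z axis and vertical above 0.5 rad).
It fails at once if the cell tray is shifted (distance of cell_tray from where it was at the start of the episode above 0.03 m).
It fails at once if the spanner is shifted (distance of spanner from where it was at the start of the episode above 0.03 m).
It also fails if it takes over 58 s, if anything falls off the work surface, if the arm or the gripper's body presses on something with over 40 N, if the wrist force passes 120 N, or if a joint passes its speed limit or range.

## Working session

There is one attempt and no reset: what is moved stays moved. The work goes in short steps, Python scripts to look and compute and a tool call to move; the robot and the scene stay as the last step left them, time stands still between calls to the robot, and variables do not carry over. Pictures are saved under pics/ and viewed, and the job is handed in when it is done.

Besides the shell and the picture viewer there is one more tool, called after "Emit:" by a JSON object that holds its "method" and its "body", one argument or row to a line. jog_arm: Moves the arm, as the interface text tells. Its arguments: {"type":"object","properties":{"steps":{"type":"array","items":{"type":"object","properties":{"offset":{"type":"array","items":{"type":"number"}},"rot":{"type":"array","items":{"type":"number"}},"gripper":{"type":"number"}}}},"force":{"type":"number"}},"required":["steps"]}

```bash
mkdir -p pics; ls; python3 - <<'E'
from workcell import arm
import cv2,numpy as np
print(arm.observe(), arm.tcp_to_tips)
np.set_printoptions(suppress=True,precision=4)
for n in ["side","top","wrist"]:
    c=arm.camera(n); cv2.imwrite(f"pics/{n}0.png",c["frame"])
    print(n,{k:np.array(v).tolist() for k,v in c.items() if k!="frame"})
E
```

```text
pics
{'time': 0.0, 'joint_positions': array([-1.26100300e+00,  1.26414895e-01, -4.06137355e-02,  1.40539939e+00,
        4.58867114e-05,  1.57080590e+00]), 'qd': array([-9.52421372e-05, -4.25509820e-04,  8.32969536e-04, -7.05586226e-05,
        2.60403975e-04,  7.71294162e-04]), 'effort': array([-7.94999396e-04, -4.35913146e+01,  3.52925348e+01,  1.71948789e-02,
       -1.61899598e-04,  4.33667481e-06]), 'position': array([ 159.94888199, -499.64275086,  247.50752137]), 'ee_rot': array([-0.1091606 ,  0.69921371, -0.69806873,  0.10901465]), 'contact_force': array([ 0.01429495, -0.19388464,  0.17010264]), 'torque': array([ 0.07728725, -0.01893758,  0.01298515]), 'finger_gap': 85.05496106146303} 17.0
side {'K': [[445.01271537662467, 0.0, 278.5544261608604], [0.0, 445.01271537662467, 210.54052180751933], [0.0, 0.0, 1.0]], 'R': [[0.9535966346311006, -0.30055990909678565, 0.01781009444026057], [-0.1841679196513682, -0.6290673909737614, -0.7552194349887666], [0.2381924343708805, 0.7168946635714317, -0.655230040177705]], 't': [-526.2752188616389, 187.14395284666637, 922.8421761188856]}
top {'K': [[388.4616197104881, 0.0, 275.7749631482969], [0.0, 388.4616197104881, 208.79911205901206], [0.0, 0.0, 1.0]], 'R': [[0.008634793242854814, -0.9995617261417211, -0.028316002158440663], [-0.9968394455915831, -0.006368036540378596, -0.0791869169957133], [0.07897189410365396, 0.028910270548787153, -0.9964575436005677]], 't': [-2.245226635421003, 565.4922061324178, 1056.2425201932442]}
wrist {'K': [[325.19226210127806, 0.0, 282.81243316072266], [0.0, 325.19226210127806, 208.25919953944486], [0.0, 0.0, 1.0]], 'hand_eye': [[-0.0003900013945737075, 0.9602576838850868, 0.27911472271910254, -71.01275543611388], [-0.00020978834995683327, -0.27911481636998386, 0.9602577129456441, -124.93447687672088], [0.9999999019438759, 0.0003159468300710722, 0.0003103060426661081, -0.8730398260176075], [0.0, 0.0, 0.0, 1.0]]}
```

View pics/top0.png

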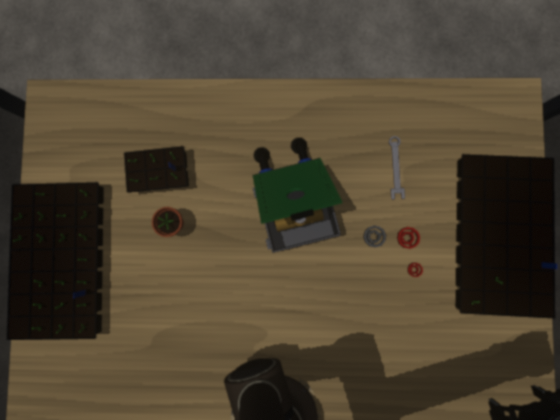

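View pics/side0.png

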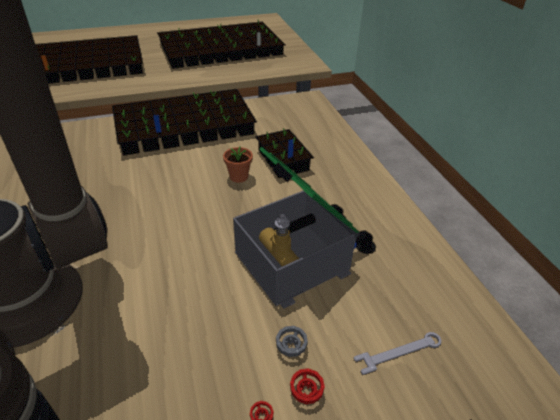

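View pics/wrist0.png

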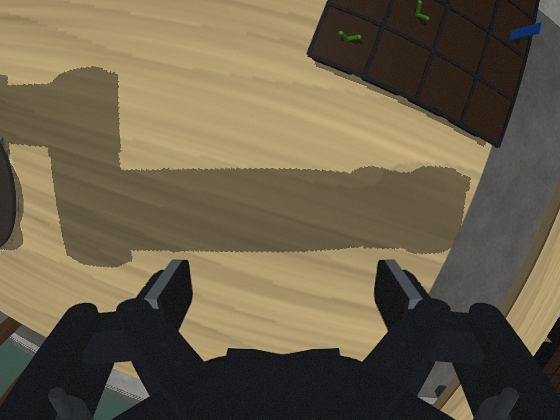

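```bash
cat > h.py <<'E'
from workcell import arm
import cv2,numpy as np
from scipy.spatial.transform import Rotation as Ro
np.set_printoptions(suppress=True,precision=2)
def cast(c,uv,z):
    K,R,t=[np.array(c[k]) for k in("K","R","t")]
    d=R.T@np.linalg.solve(K,np.array([uv[0],uv[1],1.])); o=-R.T@t
    return o+d*(z-o[2])/d[2]
def proj(c,X):
    K,R,t=[np.array(c[k]) for k in("K","R","t")]
    p=K@(R@np.array(X,float)+t); return p[:2]/p[2]
def pose():
    s=arm.observe(); return np.array(s["position"]),Ro.from_quat(s["ee_rot"])
def wrist():
    p,r=pose(); c=arm.camera("wrist"); c["p"]=p;c["r"]=r; return c
def wcast(c,uv,z):
    K=np.array(c["K"]);H=np.array(c["hand_eye"])
    d=np.array([uv[0]-K[0,2],uv[1]-K[1,2]])/K[0,0]; th=np.hypot(*d)
    v=np.r_[d/max(th,1e-9)*np.sin(th),np.cos(th)]
    dw=c["r"].apply(H[:3,:3]@v); o=c["p"]+c["r"].apply(H[:3,3])
    return o+dw*(z-o[2])/dw[2]
def wproj(c,X):
    K=np.array(c["K"]);H=np.array(c["hand_eye"])
    q=H[:3,:3].T@(c["r"].inv().apply(np.array(X,float)-c["p"])-H[:3,3])
    th=np.arctan2(np.hypot(q[0],q[1]),q[2]); u=q[:2]/np.hypot(q[0],q[1])*th*K[0,0]
    return u+K[:2,2]
def red(f,s=120):
    h=cv2.cvtColor(f,cv2.COLOR_BGR2HSV); m=(((h[...,0]<6)|(h[...,0]>174))&(h[...,1]>s+60)&(h[...,2]>60)).astype(np.uint8)
    return m
def blobs(m,mn=30):
    n,l,st,ce=cv2.connectedComponentsWithStats(m); return [(st[i].tolist(),ce[i]) for i in range(1,n) if st[i,4]>mn]
E
python3 - <<'E'
from h import *
for n in("top","side"):
    c=arm.camera(n)
    for st,ce in blobs(red(c["frame"])):
        bc=(st[0]+st[2]/2-.5,st[1]+st[3]/2-.5)
        print(n,st,ce,cast(c,ce,28),cast(c,bc,28), 'scale',np.linalg.norm(cast(c,(bc[0]+st[2]/2,bc[1]),30)-cast(c,(bc[0]-st[2]/2,bc[1]),30)))
    cv2.imwrite(f"pics/{n}z.png",cv2.resize(c["frame"][150:260,230:450] if n=="top" else c["frame"][140:310,200:390],None,fx=3.5,fy=3.5,interpolation=cv2.INTER_CUBIC))
E
```

```text
top [398, 228, 21, 20, 177] [407.32 237.44] [ 489.18 -356.79   28.  ] [ 489.04 -358.62   28.  ] scale 56.491685623718304
side [291, 369, 33, 35, 676] [306.96 386.8 ] [ 489.05 -359.76   28.  ] [ 489.62 -358.42   28.  ] scale 56.590336976989725
side [250, 402, 23, 18, 210] [261.54 411.08] [ 403.21 -377.2    28.  ] [ 402.61 -376.02   28.  ] scale 37.64908539735699
```

```bash
python3 - <<'E'
import cv2
print(cv2.imread("pics/topz.png").shape)
E
```

```text
(385, 770, 3)
```

View pics/topz.png

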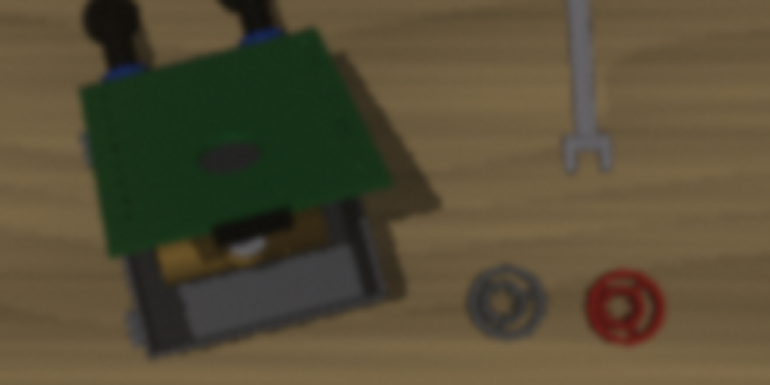

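View pics/sidez.png

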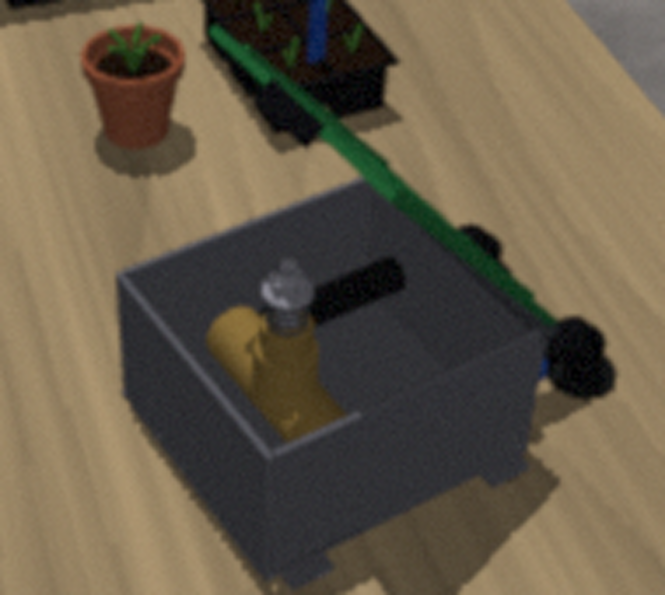

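```bash
python3 - <<'E'
from h import *
c=arm.camera("top"); s=arm.camera("side")
for p in[(148,353),(385,293)]: print("top",cast(c,(p[0]/3.5+230,p[1]/3.5+150),110))
for p in[(120,272),(268,455),(545,330)]: print("side",cast(s,(p[0]/3.5+200,p[1]/3.5+140),110))
for p in[(80,88),(315,30)]: print("hinge",cast(c,(p[0]/3.5+230,p[1]/3.5+150),114))
# spindle tip two views: side (290,263) crop
print("tip side",cast(s,(290/3.5+200,264/3.5+140),152.5))
# lid front-left corner in side (212,30): triangulate with top (110,255)
def ray(c,uv):
    K,R,t=[np.array(c[k]) for k in("K","R","t")]; d=R.T@np.linalg.solve(K,np.array([*uv,1.])); return -R.T@t,d/np.linalg.norm(d)
o1,d1=ray(c,(110/3.5+230,255/3.5+150)); o2,d2=ray(s,(212/3.5+200,28/3.5+140))
a=np.linalg.lstsq(np.c_[d1,-d2],o2-o1,rcond=None)[0]; print(o1+a[0]*d1,o2+a[1]*d2)
# lid green mask top
h=cv2.cvtColor(c["frame"],cv2.COLOR_BGR2HSV); m=((h[...,0]>50)&(h[...,0]<80)&(h[...,1]>120)).astype(np.uint8)
n,l,st,ce=cv2.connectedComponentsWithStats(m); i=1+st[1:,4].argmax(); cs=cv2.findContours((l==i).astype(np.uint8),0,2)[0][0]
print(cv2.approxPolyDP(cs,5,True)[:,0], cv2.minAreaRect(cs))
E
```

```text
top [451.79   7.37 110.  ]
top [ 496.46 -163.35  110.  ]
side [451.88   8.43 110.  ]
side [ 495.16 -160.8   110.  ]
side [ 683.46 -113.71  110.  ]
hinge [644.35  58.83 114.  ]
hinge [ 687.84 -112.71  114.  ]
tip side [539.53 -59.41 152.5 ]
[515.75  25.42 266.3 ] [517.12  25.06 266.34]
[[319 160]
 [254 176]
 [262 221]
 [340 202]] ((295.676513671875, 189.20590209960938), (48.264591217041016, 80.76435852050781), 75.96376037597656)
```

```bash
cat >> h.py <<'E'
def off(T,base=None):
    p,r=pose(); 
    if base is not None: p=np.array(base)
    return r.inv().apply(np.array(T,float)-p)
def axes():
    p,r=pose(); m=r.as_matrix(); print("p",p,"x",m[:,0],"y",m[:,1],"z",m[:,2])
E
python3 - <<'E'
from h import *
axes()
print(off([569,-99,320]))
E
```

```text
p [ 160.03 -499.94  248.11] x [-0.95 -0.3  -0.  ] y [-0.  0. -1.] z [ 0.3  -0.95 -0.  ]
[-511.73  -71.79 -257.21]
```

Emit:
{"method": "jog_arm", "body": {
  "steps": [
    {"offset": [0, -0.05, 0], "gripper": 0},
    {"offset": [-0.06, -0.072, -0.03], "gripper": 0},
    {"offset": [-0.512, -0.072, -0.257], "gripper": 0},
    {"offset": [-0.512, -0.072, -0.257], "gripper": 0},
    {"offset": [-0.512, -0.072, -0.257], "gripper": 0},
    {"offset": [-0.512, -0.072, -0.257], "gripper": 0},
    {"offset": [-0.512, -0.072, -0.257], "gripper": 0},
    {"offset": [-0.512, -0.072, -0.257], "gripper": 0},
    {"offset": [-0.512, -0.072, -0.257], "gripper": 0},
    {"offset": [-0.512, -0.072, -0.257], "gripper": 0},
    {"offset": [-0.512, -0.072, -0.257], "gripper": 0},
    {"offset": [-0.512, -0.072, -0.257], "gripper": 0},
    {"offset": [-0.512, -0.072, -0.257], "gripper": 0},
    {"offset": [-0.512, -0.072, -0.257], "gripper": 0},
    {"offset": [-0.512, -0.072, -0.257], "gripper": 0},
    {"offset": [-0.512, -0.072, -0.257], "gripper": 0}
  ]
}}

```text
invalid input
```

```bash
python3 - <<'E'
from h import *
axes(); print(arm.observe()["contact_force"])
c=wrist(); cv2.imwrite("pics/w1.png",c["frame"])
x=np.array([.968,.2505,0]);y=np.array([-.2505,.968,0]);H=np.array([666,-27,0])
b=pose()[0]
for d,z in[(112,268),(120,235),(140,175),(160,132),(165,116.5),(165,113)]:
    print(d,z,off(H-d*x-45*y+[0,0,z+17]))
E
```

```text
p [ 160.03 -499.94  248.11] x [-0.95 -0.3  -0.  ] y [-0.  0. -1.] z [ 0.3  -0.95 -0.  ]
[-0.35  0.06 -0.16]
112 268 [-511.7   -36.76 -257.61]
120 235 [-503.71   -3.76 -258.05]
140 175 [-483.75   56.24 -259.17]
160 132 [-463.78   99.24 -260.29]
165 116.5 [-458.79  114.74 -260.57]
165 113 [-458.79  118.24 -260.57]
```

View pics/w1.png

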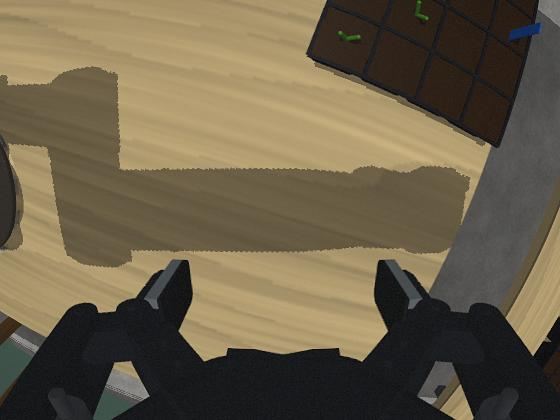

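Emit:
{"method": "jog_arm", "body": {
  "steps": [
    {"offset": [0, -0.05, 0], "rot": [0, 0, 0], "gripper": 0.0},
    {"offset": [-0.06, -0.072, -0.03], "rot": [0, 0, 0], "gripper": 0.0}
  ],
  "force": 40
}}

```text
time: 0.6
position: [192.3, -468.9, 315.7]
ee_rot: [0.107, -0.698, 0.7, -0.107]
contact_force: [1.0, -0.9, 0.7]
finger_gap: 58.9
```

Emit:
{"method": "jog_arm", "body": {
  "steps": [
    {"offset": [-0.452, 0, -0.227], "rot": [0, 0, 0], "gripper": 0.0},
    {"offset": [-0.452, 0, -0.227], "rot": [0, 0, 0], "gripper": 0.0},
    {"offset": [-0.452, 0, -0.227], "rot": [0, 0, 0], "gripper": 0.0},
    {"offset": [-0.452, 0, -0.227], "rot": [0, 0, 0], "gripper": 0.0},
    {"offset": [-0.452, 0, -0.227], "rot": [0, 0, 0], "gripper": 0.0},
    {"offset": [-0.452, 0, -0.227], "rot": [0, 0, 0], "gripper": 0.0},
    {"offset": [-0.452, 0, -0.227], "rot": [0, 0, 0], "gripper": 0.0},
    {"offset": [-0.452, 0, -0.227], "rot": [0, 0, 0], "gripper": 0.0},
    {"offset": [-0.452, 0, -0.227], "rot": [0, 0, 0], "gripper": 0.0},
    {"offset": [-0.452, 0, -0.227], "rot": [0, 0, 0], "gripper": 0.0},
    {"offset": [-0.452, 0, -0.227], "rot": [0, 0, 0], "gripper": 0.0},
    {"offset": [-0.452, 0, -0.227], "rot": [0, 0, 0], "gripper": 0.0},
    {"offset": [-0.452, 0, -0.227], "rot": [0, 0, 0], "gripper": 0.0}
  ],
  "force": 40
}}

```text
time: 1.9
position: [554.8, -113.2, 313.9]
ee_rot: [0.109, -0.699, 0.699, -0.109]
contact_force: [-0.4, -0.1, 0.1]
finger_gap: 0.2
```

```bash
python3 - <<'E'
from h import *
axes(); s=arm.observe(); print(s["contact_force"],s["time"],s["finger_gap"])
c=wrist(); cv2.imwrite("pics/w1.png",c["frame"])
x=np.array([.968,.2505,0]);y=np.array([-.2505,.968,0]);H=np.array([666,-27,0])
for d,z in[(112,268),(120,235),(140,175),(160,132),(165,116.5),(165,113)]:
    print(d,z,off(H-d*x-45*y+[0,0,z+17]))
E
```

```text
p [ 554.81 -113.24  313.88] x [-0.95 -0.3   0.  ] y [-0. -0. -1.] z [ 0.3  -0.95  0.  ]
[-0.42 -0.09  0.12] 1.9 0.23546303998761994
112 268 [-18.16  29.16 -10.01]
120 235 [-10.18  62.16 -10.47]
140 175 [  9.78 122.17 -11.59]
160 132 [ 29.74 165.17 -12.72]
165 116.5 [ 34.73 180.67 -13.  ]
165 113 [ 34.73 184.17 -13.  ]
```

View pics/w1.png

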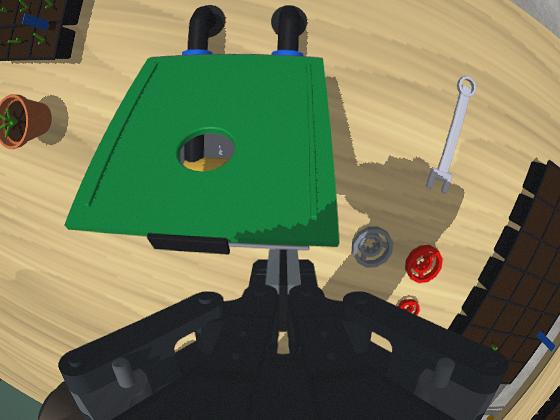

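Emit:
{"method": "jog_arm", "body": {
  "steps": [
    {"offset": [0, 0, 0], "rot": [0, 0, 0], "gripper": 0.0}
  ]
}}

```text
time: 2.05
position: [554.5, -114.0, 314.4]
ee_rot: [0.108, -0.699, 0.699, -0.109]
contact_force: [-0.1, 0.5, 0.7]
finger_gap: 0.1
```

```bash
python3 - <<'E'
from h import *
axes(); print(arm.observe()["qd"])
x=np.array([.968,.2505,0]);y=np.array([-.2505,.968,0]);H=np.array([666,-27,0])
for d,z in[(110,268),(115,235),(130,190),(150,145),(165,116.5),(165,113)]:
    print(d,z,off(H-d*x-45*y+[0,0,z+17]))
E
```

```text
p [ 554.49 -113.98  314.44] x [-0.95 -0.3  -0.  ] y [ 0. -0. -1.] z [ 0.3  -0.95  0.  ]
[-0. -0.  0. -0.  0.  0.]
110 268 [-20.33  29.44 -10.19]
115 235 [-15.33  62.44 -10.48]
130 190 [ -0.33 107.43 -11.32]
150 145 [ 19.66 152.42 -12.44]
165 116.5 [ 34.65 180.91 -13.27]
165 113 [ 34.65 184.41 -13.27]
```

Emit:
{"method": "jog_arm", "body": {
  "steps": [
    {"offset": [-0.02, 0, -0.01], "rot": [0, 0, 0], "gripper": 0.0},
    {"offset": [-0.02, 0.0, -0.01], "rot": [0, 0, 0], "gripper": 0.0},
    {"offset": [-0.02, 0.03, -0.01], "rot": [0, 0, 0], "gripper": 0.0},
    {"offset": [-0.018, 0.045, -0.01], "rot": [0, 0, 0], "gripper": 0.0},
    {"offset": [-0.016, 0.06, -0.01], "rot": [0, 0, 0], "gripper": 0.0}
  ]
}}

```text
time: 2.55
position: [566.7, -99.4, 253.6]
ee_rot: [0.108, -0.699, 0.699, -0.109]
contact_force: [-0.3, 0.3, 2.5]
finger_gap: 0.0
```

Emit:
{"method": "jog_arm", "body": {
  "steps": [
    {"offset": [0.005, 0.015, 0], "rot": [0, 0, 0], "gripper": 0.0},
    {"offset": [0.01, 0.03, 0], "rot": [0, 0, 0], "gripper": 0.0},
    {"offset": [0.016, 0.045, 0], "rot": [0, 0, 0], "gripper": 0.0},
    {"offset": [0.022, 0.06, 0], "rot": [0, 0, 0], "gripper": 0.0},
    {"offset": [0.03, 0.075, 0], "rot": [0, 0, 0], "gripper": 0.0},
    {"offset": [0.037, 0.09, 0], "rot": [0, 0, 0], "gripper": 0.0},
    {"offset": [0.045, 0.105, 0], "rot": [0, 0, 0], "gripper": 0.0}
  ]
}}

```text
time: 3.25
position: [524.2, -113.2, 149.1]
ee_rot: [0.108, -0.699, 0.699, -0.109]
contact_force: [0.5, 0.4, 1.2]
finger_gap: 0.1
```

```bash
python3 - <<'E'
from h import *
axes()
c=wrist(); cv2.imwrite("pics/w2.png",c["frame"])
E
```

```text
p [ 524.17 -113.17  149.07] x [-0.95 -0.3  -0.  ] y [ 0. -0. -1.] z [ 0.3  -0.95  0.  ]
```

View pics/w2.png

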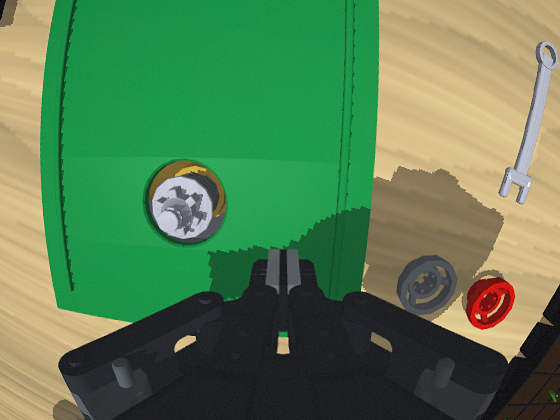

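Emit:
{"method": "jog_arm", "body": {
  "steps": [
    {"offset": [0, 0.006, 0], "rot": [0, 0, 0], "gripper": 0.0},
    {"offset": [0, 0.012, 0], "rot": [0, 0, 0], "gripper": 0.0},
    {"offset": [0, 0.016, 0], "rot": [0, 0, 0], "gripper": 0.0},
    {"offset": [0, 0.017, 0], "rot": [0, 0, 0], "gripper": 0.0}
  ]
}}

```text
time: 3.7
position: [525.0, -112.5, 133.4]
ee_rot: [0.109, -0.698, 0.699, -0.109]
contact_force: [-6.5, -0.8, 15.5]
finger_gap: 0.3
```

Emit:
{"method": "jog_arm", "body": {
  "steps": [
    {"offset": [0, 0.001, 0], "rot": [0, 0, 0], "gripper": 0.0},
    {"offset": [0, 0.001, 0], "rot": [0, 0, 0], "gripper": 0.0},
    {"offset": [0, 0.001, 0], "rot": [0, 0, 0], "gripper": 0.0},
    {"offset": [0, -0.02, 0], "rot": [0, 0, 0], "gripper": 0.0},
    {"offset": [0, -0.06, 0], "rot": [0, 0, 0], "gripper": 0.085},
    {"offset": [0, -0.11, 0], "rot": [0, 0, 0], "gripper": 0.085},
    {"offset": [0, -0.12, 0], "rot": [0, 0, 0], "gripper": 0.085}
  ]
}}

```text
time: 4.4
position: [526.8, -112.4, 257.9]
ee_rot: [0.106, -0.698, 0.7, -0.112]
contact_force: [0.2, 0.4, 0.3]
finger_gap: 43.3
```

```bash
python3 - <<'E'
from h import *
axes()
c=wrist(); cv2.imwrite("pics/w3.png",c["frame"])
t=arm.camera("top");s=arm.camera("side")
a=cv2.resize(t["frame"][150:260,230:380],None,fx=3,fy=3,interpolation=2); b=cv2.resize(s["frame"][150:310,200:370],None,fx=3,fy=3)
b=b[:330]if 0 else b
cv2.imwrite("pics/s3.png",b);cv2.imwrite("pics/t3.png",a)
E
```

```text
p [ 526.8  -112.4   257.88] x [-0.95 -0.31 -0.01] y [ 0.01 -0.   -1.  ] z [ 0.31 -0.95  0.  ]
```

View pics/w3.png

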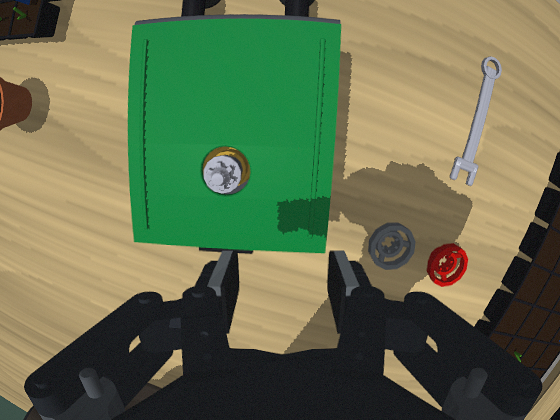

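View pics/s3.png

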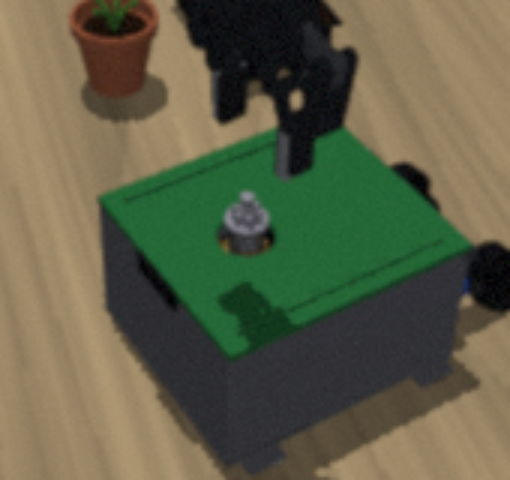

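```bash
python3 - <<'E'
from h import *
axes(); print(off([488,-76,160]))
E
```

```text
p [ 525.34 -112.14  252.18] x [-0.95 -0.31 -0.  ] y [ 0. -0. -1.] z [ 0.31 -0.95  0.  ]
[ 24.68  92.1  -45.87]
```

Emit:
{"method": "jog_arm", "body": {
  "steps": [
    {"offset": [0.025, 0, -0.046], "rot": [0, 0, 0], "gripper": 0.085},
    {"offset": [0.025, 0.04, -0.046], "rot": [0, 0, 0], "gripper": 0.085},
    {"offset": [0.025, 0.08, -0.046], "rot": [0, 0, 0], "gripper": 0.085},
    {"offset": [0.025, 0.09, -0.046], "rot": [0, 0, 0], "gripper": 0.085},
    {"offset": [0.025, 0.09, -0.046], "rot": [0, 0, 0], "gripper": 0.085},
    {"offset": [0.025, 0.09, -0.046], "rot": [0, 0, 0], "gripper": 0.085}
  ]
}}

```text
time: 5.15
position: [487.2, -76.1, 162.5]
ee_rot: [0.109, -0.699, 0.699, -0.109]
contact_force: [0.6, -0.7, -0.5]
finger_gap: 85.0
```

```bash
python3 - <<'E'
from h import *
axes()
c=wrist(); np.save("c4.npy",c,allow_pickle=True)
q=wproj(c,[540.5,-59.5,140]); print(q,wproj(c,[551.5,-59.5,140.5]))
u,v=q.astype(int)
cv2.imwrite("pics/w4.png",c["frame"]); cv2.imwrite("pics/w4z.png",cv2.resize(c["frame"][max(v-50,0):v+50,u-60:u+60],None,fx=6,fy=6,interpolation=2))
E
```

```text
p [487.24 -76.1  162.53] x [-0.95 -0.3  -0.  ] y [ 0. -0. -1.] z [ 0.3  -0.95  0.  ]
[285.57 149.74] [293.1  126.82]
```

View pics/w4z.png

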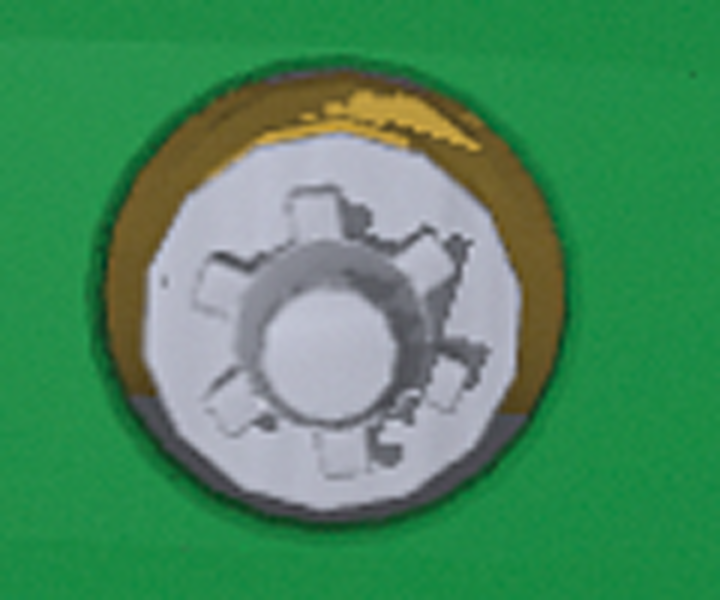

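```bash
python3 - <<'E'
from h import *
c=np.load("c4.npy",allow_pickle=True).item()
W=lambda p,z: wcast(c,((p[0]+.5)/6-.5+225,(p[1]+.5)/6-.5+99),z)
P={'T':(314,189),'UR':(446,245),'R':(458,389),'B':(342,474),'LL':(221,424),'UL':(204,285)}
X={k:W(v,140.5) for k,v in P.items()}
C=np.mean(list(X.values()),0); print(C)
for k,v in X.items(): d=v-C; a=np.degrees(np.arctan2(d[1],d[0])); print(k,np.hypot(d[0],d[1]),a,a%60)
for a,b in(('T','B'),('UR','LL'),('UL','R')):
    d=X[a]-X[b]; print(np.linalg.norm(d),np.degrees(np.arctan2(d[1],d[0]))%60)
print("tip",W((330,352),152.5))
# plate z=132.5 : polygon extents x 145..520, y135..510
print("plate",W((332,323),132.5))
print("hole",W((336,290),116.5))
# refine: key mask
E
```

```text
[537.73 -57.6  140.5 ]
T 11.120746177653691 24.132016114649353 24.132016114649353
UR 11.033037148956348 -33.91853436534177 26.08146563465823
R 10.509812201908616 -95.45392519862757 24.546074801372427
B 10.781682869683682 -157.75532926578174 22.24467073421826
LL 10.81693472722045 146.96376536197113 26.963765361971127
UL 10.28348193096402 85.86300435519576 25.863004355195756
21.899459119619355 23.202953388995116
21.849324281469606 26.518252314775687
20.79192117600454 25.197372023636945
tip [537.93 -57.6  152.5 ]
plate [537.73 -57.63 132.5 ]
hole [538.88 -57.48 116.5 ]
```

```bash
python3 - <<'E'
from h import *
axes(); print(off([437,-375,80]),off([437,-375,200]))
E
```

```text
p [487.76 -76.18 163.2 ] x [-0.95 -0.3  -0.  ] y [ 0. -0. -1.] z [ 0.3  -0.95  0.  ]
[139.51  83.19 269.08] [139.33 -36.81 269.17]
```

Emit:
{"method": "jog_arm", "body": {
  "steps": [
    {"offset": [0.0, -0.037, 0], "rot": [0, 0, 0], "gripper": 0.085},
    {"offset": [0.14, -0.037, 0.269], "rot": [0, 0, 0], "gripper": 0.085},
    {"offset": [0.14, -0.037, 0.269], "rot": [0, 0, 0], "gripper": 0.085},
    {"offset": [0.14, -0.037, 0.269], "rot": [0, 0, 0], "gripper": 0.085},
    {"offset": [0.14, -0.037, 0.269], "rot": [0, 0, 0], "gripper": 0.085},
    {"offset": [0.14, -0.037, 0.269], "rot": [0, 0, 0], "gripper": 0.085},
    {"offset": [0.14, -0.037, 0.269], "rot": [0, 0, 0], "gripper": 0.085},
    {"offset": [0.14, -0.037, 0.269], "rot": [0, 0, 0], "gripper": 0.085},
    {"offset": [0.14, 0.01, 0.269], "rot": [0, 0, 0], "gripper": 0.085},
    {"offset": [0.14, 0.05, 0.269], "rot": [0, 0, 0], "gripper": 0.085},
    {"offset": [0.14, 0.083, 0.269], "rot": [0, 0, 0], "gripper": 0.085},
    {"offset": [0.14, 0.083, 0.269], "rot": [0, 0, 0], "gripper": 0.085},
    {"offset": [0.14, 0.083, 0.269], "rot": [0, 0, 0], "gripper": 0.085}
  ]
}}

```text
time: 6.5
position: [436.1, -375.0, 80.3]
ee_rot: [0.109, -0.698, 0.699, -0.109]
contact_force: [-0.4, -0.0, 0.9]
finger_gap: 85.3
```

```bash
python3 - <<'E'
from h import *
axes()
c=wrist(); np.save("c5.npy",c,allow_pickle=True)
q=wproj(c,[489,-359,28]); print(q)
u,v=q.astype(int)
v0=max(v-75,0); print(u-90,v0)
cv2.imwrite("pics/w5.png",c["frame"]); cv2.imwrite("pics/w5z.png",cv2.resize(c["frame"][v0:v+75,u-90:u+90],None,fx=4,fy=4,interpolation=2))
E
```

```text
p [ 436.11 -374.97   80.33] x [-0.95 -0.31 -0.  ] y [ 0. -0. -1.] z [ 0.31 -0.95  0.  ]
[286.   145.17]
195 70
```

View pics/w5z.png

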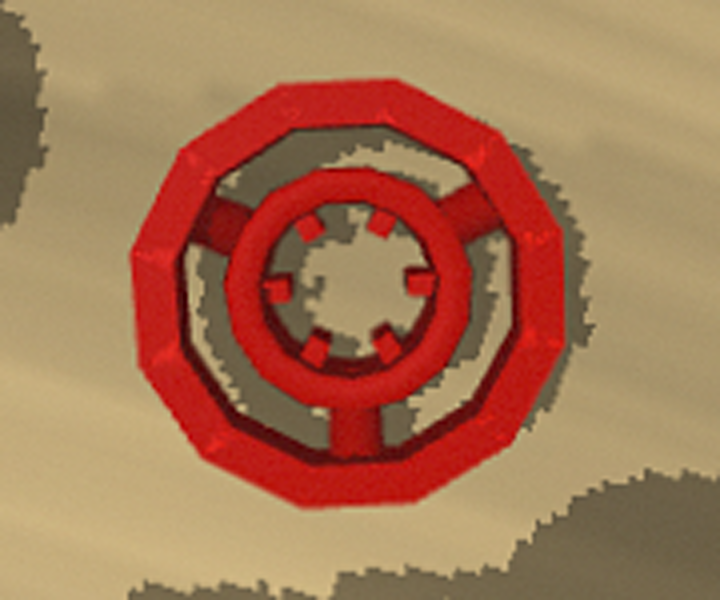

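View pics/w5.png

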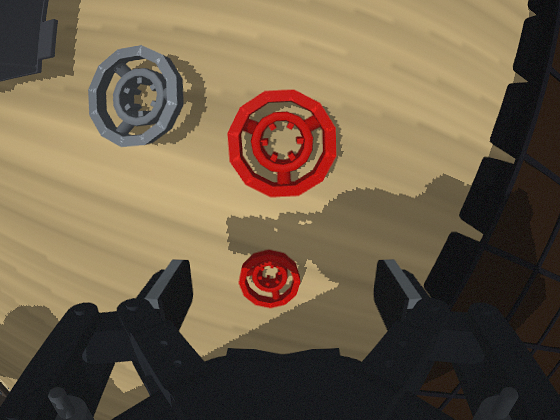

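```bash
python3 - <<'E'
from h import *
c=np.load("c5.npy",allow_pickle=True).item()
W=lambda p,z: wcast(c,((p[0]+.5)/4-.5+195,(p[1]+.5)/4-.5+70),z)
P=[(285,86),(400,79),(500,130),(563,232),(563,345),(515,440),(418,503),(305,508),(205,458),(140,362),(132,256),(180,152)]
X=np.array([W(p,32) for p in P]); 
A=np.c_[2*X[:,:2],np.ones(12)]; s=np.linalg.lstsq(A,(X[:,:2]**2).sum(1),rcond=None)[0]; C=s[:2]; print("C",C,"R",np.sqrt(s[2]+C@C))
d=X[:,:2]-C; a=np.degrees(np.arctan2(d[:,1],d[:,0])); r=(a-15)%30; print(r, np.hypot(*d.T)); 
print("mod30",np.degrees(np.angle(np.exp(12j*np.radians(a-15)).mean()))/12%30)
for p in [(357,425),(228,218),(472,208)]:
    v=W(p,24)[:2]-C; aa=np.degrees(np.arctan2(v[1],v[0])); print("spoke",aa,aa%120)
for p in [(310,228),(382,222),(420,283),(388,347),(316,350),(278,288)]:
    v=W(p,18)[:2]-C; aa=np.degrees(np.arctan2(v[1],v[0])); print("tooth",aa,(aa-30)%60, np.hypot(*v))
m=c["r"].as_matrix()[:,2]; print("jaw",np.degrees(np.arctan2(m[1],m[0])))
E
```

```text
C [ 489.44 -356.67] R 29.67796703105252
[19.63 20.13 21.49 20.38 20.39 21.89 20.97 20.71 20.7  19.66 21.55 21.68] [29.41 29.78 29.87 29.71 29.37 29.71 29.83 29.7  29.6  29.68 29.69 29.78]
mod30 20.76528595853069
spoke -159.33516687442216 80.66483312557784
spoke 76.10975465891494 76.10975465891494
spoke -37.137466945713825 82.86253305428617
tooth 51.1517986229835 21.1517986229835 10.438892558692622
tooth -7.501981522448033 22.498018477551966 10.588990713936104
tooth -67.67933683351411 22.320663166485886 10.034748238336014
tooth -129.6752119590842 20.32478804091579 10.131398588426205
tooth 168.88151556850954 18.881515568509542 10.256105368608456
tooth 107.3586940872658 17.358694087265803 10.376440486767754
jaw -72.23491567550498
```

```bash
python3 - <<'E'
from h import *
axes(); print(off([489.4,-356.7,80]),off([489.4,-356.7,24])); print(arm.observe()["joint_positions"])
E
```

```text
p [ 436.77 -375.56   81.41] x [-0.95 -0.31 -0.  ] y [ 0. -0. -1.] z [ 0.31 -0.95  0.  ]
[-55.88   1.5   -1.9 ] [-55.78  57.5   -2.05]
[-0.71  0.27 -0.23  1.06  0.    2.12]
```

Emit:
{"method": "jog_arm", "body": {
  "steps": [
    {"offset": [-0.056, 0.0, -0.002], "rot": [0, -8, 0], "gripper": 0.078},
    {"offset": [-0.056, 0.0, -0.002], "rot": [0, -16, 0], "gripper": 0.078},
    {"offset": [-0.056, 0.0, -0.002], "rot": [0, -24, 0], "gripper": 0.078},
    {"offset": [-0.056, 0.0, -0.002], "rot": [0, -32, 0], "gripper": 0.078},
    {"offset": [-0.056, 0.0, -0.002], "rot": [0, -33, 0], "gripper": 0.078},
    {"offset": [-0.056, 0.0, -0.002], "rot": [0, -33, 0], "gripper": 0.078}
  ]
}}

```text
time: 7.15
position: [489.3, -356.5, 81.1]
ee_rot: [0.302, -0.638, 0.64, -0.303]
contact_force: [-0.3, 0.6, -1.3]
finger_gap: 78.2
```

```bash
python3 - <<'E'
from h import *
axes(); s=arm.observe(); print(s["joint_positions"],s["finger_gap"])
c=wrist(); np.save("c6.npy",c,allow_pickle=True)
m=c["r"].as_matrix()[:,2]; print("jaw",np.degrees(np.arctan2(m[1],m[0])),off([489.4,-356.7,24]))
cv2.imwrite("pics/w6.png",c["frame"])
E
```

```text
p [ 489.29 -356.48   81.07] x [-0.63 -0.77 -0.  ] y [ 0. -0. -1.] z [ 0.77 -0.63  0.  ]
[-0.63  0.32 -0.16  1.08  0.    1.63] 78.2038241218825
jaw -39.39267523791634 [ 0.03 56.61  0.39]
```

View pics/w6.png

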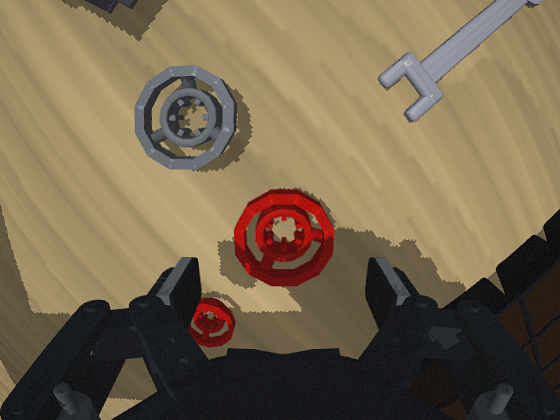

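Emit:
{"method": "jog_arm", "body": {
  "steps": [
    {"offset": [0, 0.03, 0], "rot": [0, 0, 0], "gripper": 0.078},
    {"offset": [0, 0.057, 0], "rot": [0, 0, 0], "gripper": 0.078},
    {"offset": [0, 0.057, 0], "rot": [0, 0, 0], "gripper": 0.078},
    {"offset": [0, 0.057, 0], "rot": [0, 0, 0], "gripper": 0.05},
    {"offset": [0, 0.057, 0], "rot": [0, 0, 0], "gripper": 0.05},
    {"offset": [0, 0.057, 0], "rot": [0, 0, 0], "gripper": 0.05},
    {"offset": [0, 0.057, 0], "rot": [0, 0, 0], "gripper": 0.05},
    {"offset": [0, 0.057, 0], "rot": [0, 0, 0], "gripper": 0.05}
  ],
  "force": 80
}}

```text
time: 8.0
position: [489.3, -356.6, 23.9]
ee_rot: [0.302, -0.638, 0.64, -0.303]
contact_force: [0.0, 0.1, 7.3]
finger_gap: 56.6
```

```bash
python3 - <<'E'
from h import *
axes(); s=arm.observe(); print(s["joint_positions"],s["finger_gap"],s["contact_force"])
c=wrist(); np.save("c7.npy",c,allow_pickle=True)
cv2.imwrite("pics/w7.png",c["frame"])
E
```

```text
p [ 489.27 -356.65   23.91] x [-0.63 -0.77 -0.  ] y [ 0. -0. -1.] z [ 0.77 -0.63  0.  ]
[-0.63  0.36 -0.24  0.96 -0.    1.63] 56.5909612061048 [0.01 0.13 7.3 ]
```

View pics/w7.png

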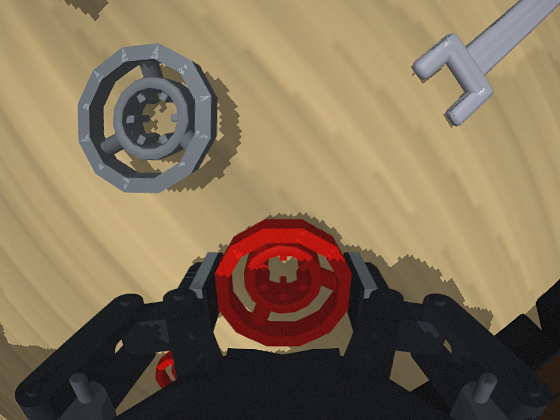

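```bash
python3 - <<'E'
from h import *
c=np.load("c7.npy",allow_pickle=True).item()
cv2.imwrite("pics/w7z.png",cv2.resize(c["frame"][205:355,195:375],None,fx=4,fy=4,interpolation=2))
E
```

View pics/w7z.png

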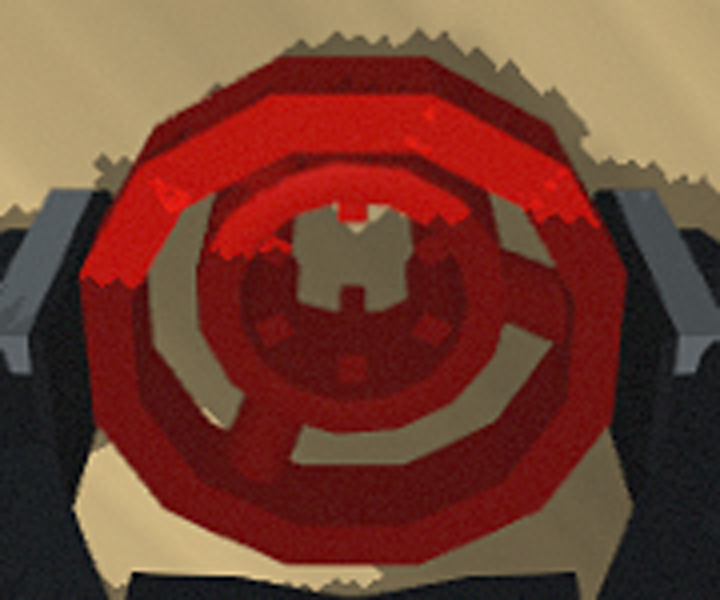

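```bash
python3 - <<'E'
from h import *
c=np.load("c7.npy",allow_pickle=True).item()
W=lambda p,z: wcast(c,((p[0]+.5)/4-.5+195,(p[1]+.5)/4-.5+205),z)
P=[(272,93),(435,95),(565,165),(627,268),(612,425),(540,512),(425,563),(282,563),(165,507),(97,425),(82,280),(145,165)]
X=np.array([W(p,32) for p in P]); 
A=np.c_[2*X[:,:2],np.ones(12)]; s=np.linalg.lstsq(A,(X[:,:2]**2).sum(1),rcond=None)[0]; C=s[:2]; print("C",C,"R",np.sqrt(s[2]+C@C))
d=X[:,:2]-C; a=np.degrees(np.arctan2(d[:,1],d[:,0])); print((a-15)%30,np.hypot(*d.T))
print("tool frame of wheel centre",c["r"].inv().apply(np.r_[C,32]-c["p"]))
E
```

```text
C [ 489.46 -355.91] R 29.690432762422557
[21.17 21.01 21.87 25.15 16.58 19.79 21.33 19.42 19.83 24.58 18.92 19.7 ] [30.08 29.75 29.66 29.42 29.53 29.88 29.78 29.84 29.68 29.61 29.29 29.77]
tool frame of wheel centre [-0.69 -8.09 -0.29]
```

```bash
python3 - <<'E'
from h import *
axes(); print(off([506,-103,200]),off([506,-103,190]))
E
```

```text
p [ 489.26 -356.63   23.91] x [-0.63 -0.77 -0.  ] y [ 0. -0. -1.] z [ 0.77 -0.63  0.  ]
[-206.97 -176.55 -146.99] [-206.97 -166.55 -147.03]
```

Emit:
{"method": "jog_arm", "body": {
  "steps": [
    {"offset": [0, -0.03, 0], "rot": [0, 0, 0], "gripper": 0.05},
    {"offset": [0, -0.08, 0], "rot": [0, 0, 0], "gripper": 0.05},
    {"offset": [0, -0.13, 0], "rot": [0, 0, 0], "gripper": 0.05},
    {"offset": [0, -0.176, 0], "rot": [0, 0, 0], "gripper": 0.05},
    {"offset": [-0.207, -0.176, -0.147], "rot": [0, -4.4, 0], "gripper": 0.05},
    {"offset": [-0.207, -0.176, -0.147], "rot": [0, -4.4, 0], "gripper": 0.05},
    {"offset": [-0.207, -0.176, -0.147], "rot": [0, -4.4, 0], "gripper": 0.05},
    {"offset": [-0.207, -0.176, -0.147], "rot": [0, -4.4, 0], "gripper": 0.05},
    {"offset": [-0.207, -0.176, -0.147], "rot": [0, -4.4, 0], "gripper": 0.05},
    {"offset": [-0.207, -0.176, -0.147], "rot": [0, -4.4, 0], "gripper": 0.05},
    {"offset": [-0.207, -0.166, -0.147], "rot": [0, -4.4, 0], "gripper": 0.05},
    {"offset": [-0.207, -0.166, -0.147], "rot": [0, -4.4, 0], "gripper": 0.05},
    {"offset": [-0.207, -0.166, -0.147], "rot": [0, -4.4, 0], "gripper": 0.05}
  ]
}}

```text
time: 9.35
position: [505.0, -103.7, 187.3]
ee_rot: [-0.327, 0.627, -0.627, 0.326]
contact_force: [0.5, -0.5, -1.9]
finger_gap: 56.1
```

```bash
python3 - <<'E'
from h import *
axes(); s=arm.observe(); print(s["finger_gap"],s["contact_force"])
c=wrist(); np.save("c8.npy",c,allow_pickle=True)
m=c["r"].as_matrix()[:,2]; print("jaw",np.degrees(np.arctan2(m[1],m[0])))
u,v=wproj(c,[537.8,-57.6,140]).astype(int); v0=max(v-50,0); print(u-60,v0)
cv2.imwrite("pics/w8.png",c["frame"]); cv2.imwrite("pics/w8z.png",cv2.resize(c["frame"][v0:v+50,u-60:u+60],None,fx=6,fy=6,interpolation=2))
E
```

```text
p [ 504.98 -103.72  187.25] x [-0.57 -0.82  0.  ] y [-0. -0. -1.] z [ 0.82 -0.57 -0.  ]
56.1178868160256 [ 0.52 -0.53 -1.86]
jaw -34.96238147874155
224 94
```

View pics/w8z.png

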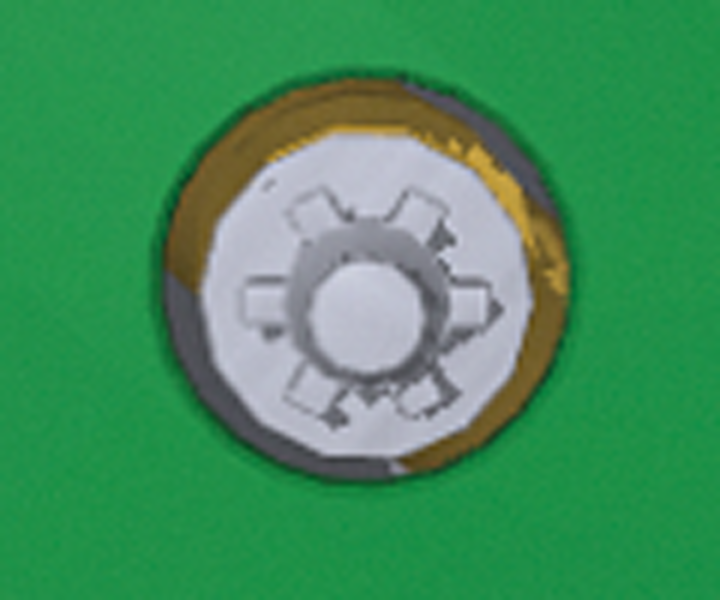

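View pics/w8.png

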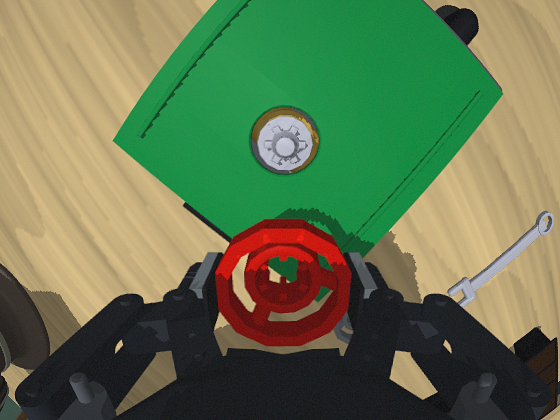

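```bash
python3 - <<'E'
from h import *
c=np.load("c8.npy",allow_pickle=True).item()
W=lambda p,z: wcast(c,((p[0]+.5)/6-.5+224,(p[1]+.5)/6-.5+94),z)
P={'L':(240,305),'R':(491,304),'UL':(302,200),'LR':(434,404),'UR':(431,200),'LL':(301,404)}
X={k:W(v,140.5) for k,v in P.items()}
C=np.mean(list(X.values()),0); print(C)
for a,b in(('L','R'),('UL','LR'),('UR','LL')):
    d=X[a]-X[b]; print(np.linalg.norm(d),np.degrees(np.arctan2(d[1],d[0]))%60)
print("tip",W((367,316),152.5),"plate",W((365,294),132.5))
# wheel in tool frame target
inv=c["r"].inv()
print("spindle in tool",inv.apply(np.r_[C[:2],152.5]-c["p"]), inv.apply(W((367,316),152.5)-c["p"]))
E
```

```text
[537.81 -57.43 140.5 ]
22.05146887897726 25.33497694848569
21.496915917579923 27.755507017046412
21.40194088587314 22.862900682278706
tip [537.77 -57.45 152.5 ] plate [537.8  -57.26 132.5 ]
spindle in tool [-56.77  34.72   0.41] [-56.73  34.72   0.39]
```

Emit:
{"method": "jog_arm", "body": {
  "steps": [
    {"offset": [-0.03, 0, 0], "rot": [0, 0, 0], "gripper": 0.05},
    {"offset": [-0.056, 0, 0.0007], "rot": [0, 0, 0], "gripper": 0.05},
    {"offset": [-0.056, 0, 0.0007], "rot": [0, 0, 0], "gripper": 0.05},
    {"offset": [-0.056, 0.006, 0.0007], "rot": [0, 0, 0], "gripper": 0.05},
    {"offset": [-0.056, 0.012, 0.0007], "rot": [0, 0, 0], "gripper": 0.05},
    {"offset": [-0.056, 0.017, 0.0007], "rot": [0, 0, 0], "gripper": 0.05},
    {"offset": [-0.056, 0.019, 0.0007], "rot": [0, 0, 0], "gripper": 0.05},
    {"offset": [-0.056, 0.019, 0.0007], "rot": [0, 0, 0], "gripper": 0.05}
  ]
}}

```text
time: 10.2
position: [537.4, -57.4, 168.4]
ee_rot: [-0.327, 0.627, -0.627, 0.327]
contact_force: [0.4, 0.5, -1.4]
finger_gap: 56.0
```

```bash
python3 - <<'E'
from h import *
axes(); s=arm.observe(); print(s["finger_gap"],s["contact_force"],s["torque"])
c=wrist(); cv2.imwrite("pics/w9.png",c["frame"])
s=arm.camera("side"); cv2.imwrite("pics/s9.png",cv2.resize(s["frame"][150:310,200:370],None,fx=3,fy=3))
E
```

```text
p [537.42 -57.36 168.41] x [-0.57 -0.82  0.  ] y [-0.  0. -1.] z [ 0.82 -0.57 -0.  ]
55.99325983575732 [ 0.37  0.49 -1.42] [-0.03 -0.03  0.03]
```

View pics/w9.png

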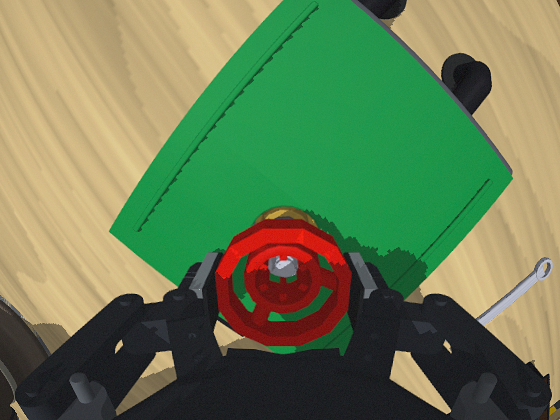

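View pics/s9.png

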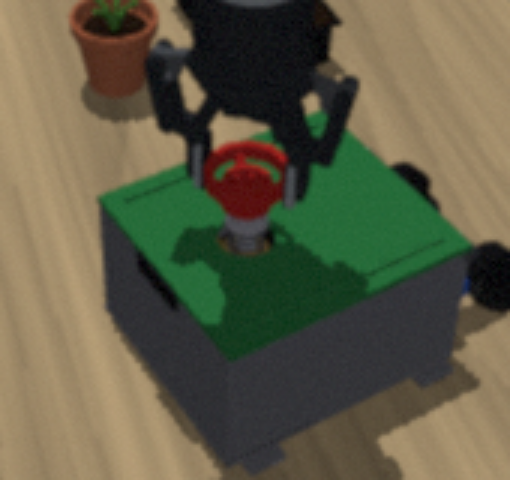

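Emit:
{"method": "jog_arm", "body": {
  "steps": [
    {"offset": [0, 0.002, 0], "rot": [0, 0, 0], "gripper": 0.05},
    {"offset": [0, 0.004, 0], "rot": [0, 0, 0], "gripper": 0.05},
    {"offset": [0, 0.006, 0], "rot": [0, 0, 0], "gripper": 0.05},
    {"offset": [0, 0.007, 0], "rot": [0, 0, 0], "gripper": 0.05}
  ]
}}

```text
time: 10.7
position: [538.0, -57.1, 161.7]
ee_rot: [0.327, -0.627, 0.627, -0.327]
contact_force: [0.2, -0.9, -0.5]
finger_gap: 56.2
```

Emit:
{"method": "jog_arm", "body": {
  "steps": [
    {"offset": [0, 0.002, 0], "rot": [0, 0, 0], "gripper": 0.05},
    {"offset": [0, 0.004, 0], "rot": [0, 0, 0], "gripper": 0.05},
    {"offset": [0, 0.006, 0], "rot": [0, 0, 0], "gripper": 0.05},
    {"offset": [0, 0.007, 0], "rot": [0, 0, 0], "gripper": 0.05},
    {"offset": [0, 0.007, 0], "rot": [0, 0, 0], "gripper": 0.05}
  ]
}}

```text
time: 11.2
position: [538.0, -57.1, 155.4]
ee_rot: [0.327, -0.627, 0.627, -0.327]
contact_force: [-1.6, -2.0, 3.9]
finger_gap: 55.8
```

Meshed and touching the spring (force rising near 132 mm). Now push home.

Emit:
{"method": "jog_arm", "body": {
  "steps": [
    {"offset": [0, 0.002, 0], "rot": [0, 0, 0], "gripper": 0.05},
    {"offset": [0, 0.004, 0], "rot": [0, 0, 0], "gripper": 0.05},
    {"offset": [0, 0.006, 0], "rot": [0, 0, 0], "gripper": 0.05},
    {"offset": [0, 0.007, 0], "rot": [0, 0, 0], "gripper": 0.05},
    {"offset": [0, 0.007, 0], "rot": [0, 0, 0], "gripper": 0.05}
  ]
}}

```text
time: 11.7
position: [538.0, -57.1, 148.9]
ee_rot: [0.327, -0.626, 0.627, -0.328]
contact_force: [-2.2, -2.3, 7.8]
finger_gap: 56.1
```

Emit:
{"method": "jog_arm", "body": {
  "steps": [
    {"offset": [0, 0.001, 0], "rot": [0, 0, 0], "gripper": 0.05},
    {"offset": [0, 0.001, 0], "rot": [0, 0, 0], "gripper": 0.05},
    {"offset": [0, 0.002, 0], "rot": [0, 0, 0], "gripper": 0.05},
    {"offset": [0, 0.002, 0], "rot": [0, 0, 0], "gripper": 0.05}
  ]
}}

```text
time: 12.1
position: [538.1, -57.1, 148.3]
ee_rot: [0.327, -0.626, 0.627, -0.328]
contact_force: [-5.7, -1.0, 16.3]
finger_gap: 56.2
```

Emit:
{"method": "jog_arm", "body": {
  "steps": [
    {"offset": [0, 0.0003, 0], "rot": [0, 0, 0], "gripper": 0.05},
    {"offset": [0, 0.0003, 0], "rot": [0, 0, 0], "gripper": 0.05},
    {"offset": [0, 0.0003, 0], "rot": [0, 0, 0], "gripper": 0.05},
    {"offset": [0, 0.0003, 0], "rot": [0, 0, 0], "gripper": 0.05},
    {"offset": [0, 0.0003, 0], "rot": [0, 0, 0], "gripper": 0.05}
  ]
}}

```text
time: 12.6
position: [538.1, -57.1, 148.3]
ee_rot: [0.327, -0.626, 0.627, -0.328]
contact_force: [-7.4, 0.1, 17.4]
finger_gap: 55.9
```

```bash
python3 - <<'E'
from h import *
axes(); s=arm.observe(); print(s["finger_gap"],s["contact_force"],s["torque"],s["qd"])
c=wrist(); cv2.imwrite("pics/w10.png",cv2.resize(c["frame"][205:355,195:375],None,fx=4,fy=4,interpolation=2))
s=arm.camera("side"); cv2.imwrite("pics/s10.png",cv2.resize(s["frame"][140:290,200:390],None,fx=4,fy=4))
t=arm.camera("top"); cv2.imwrite("pics/t10.png",t["frame"])
b=cv2.imread("pics/top0.png"); print(np.abs(b.astype(int)-t["frame"]).max(2)[120:245,100:200].max(), np.abs(b.astype(int)-t["frame"]).max(2)[130:205,375:410].max())
E
```

```text
p [538.08 -57.09 148.27] x [-0.57 -0.82 -0.  ] y [ 0. -0. -1.] z [ 0.82 -0.57  0.  ]
55.87042756265315 [-7.43  0.1  17.35] [-0.21  1.47 -0.01] [-0.  0. -0. -0.  0.  0.]
18 45
```

View pics/s10.png

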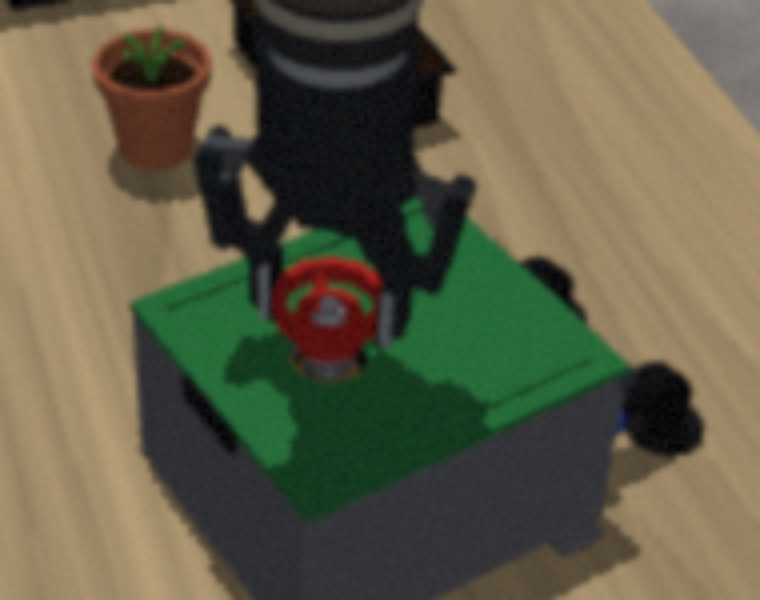

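View pics/w10.png

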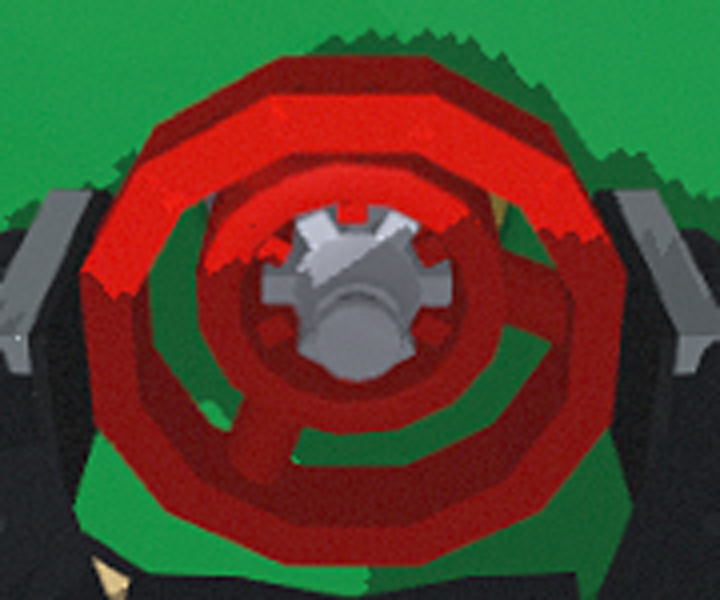

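```bash
python3 -c "
from h import *
print(arm.observe()['contact_force'],arm.sign_off())"
```

```text
the job is handed in; nothing more can be done
[-6.57 -1.23 17.17] None
```

I shut the lid and put the larger red handwheel on the spindle. It is meshed and pressed fully home, still gripped across two flats. I handed the job in at about 13 s of the 58 s; sign-off gives no verdict.

Last checks:
- **Lid:** the camera images show it closed. While I was shutting it, the fingertips stopped at about 116 mm with 15 N, which matches the shut height.
- **Mesh:** spindle and wheel yaw, both measured from wrist images, agreed within about 1° after turning the wheel 4.4°. The wheel met almost no resistance past the height where it would have stood on the keys. The wrist picture shows the keys sitting in the bore's grooves.
- **Fully home:** the arm stopped at 148.3 mm, against 148.4 mm predicted for the wheel on its stop. Downward push held steady at about 17 N, and the wheel looked the same in the fingers as when I first gripped it.
- **Spindle:** its yaw measured the same (25°) before and after I picked up the wheel. No twisting torque about the spindle axis showed at the end.
- **Pot, tray and spanner:** the arm never went near them. Comparing the top view before and after, the pot and tray area is unchanged; the spanner area changed slightly, which I did not measure or examine further.

Two things disagreed or remained:
- **Spindle position:** the fixed cameras and the wrist camera differed by about 2–3 mm. I used the wrist camera, and the fit confirmed it.
- **Sideways load:** about 7 N stays on the wheel while it is pressed home.

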